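# Check a choke stop with a pull gauge

### The arm

A 7-joint arm with a two-finger parallel gripper is mounted at the origin on the work surface. World frame = base frame: x ahead of the robot, y to its left, z up, the work surface at z = 0. Lengths are in mm, angles in rad, forces in N, time in s.
With the tool pointing down it reaches from about 400 to 875 mm from the base axis. Payload 6.5 kg.
Tool frame: the origin (TCP) lies between the finger pads; the fingertips stand 17 mm ahead of it and the grasp point (between the pads) lies 2 mm behind it; z points along the fingers, y is the line along which they close (so a half turn about z gives the same grasp; the last joint's range is limited). The gripper opens to 85 mm and grips with 20 to 120 N. Pads are 22 mm wide; open, the fingers measure 114 mm over their backs; the gripper's body (76 mm by 85 mm) begins 54 mm behind the grasp point. The pads swing forward as they close: fully open they stand 13 mm farther back than shut.
Start: joints at [-1.299, 0.536, -0.004, 1.538, 0.003, 1.067, -0.071], TCP at [215.413, 613.26, 248.29] pointing down, gripper open.
Joint ranges: [-2.7, 2.7], [-0.37, 2.16], [-1.27, 1.26], [0.24, 2.4], [-1.31, 4.45], [0.19, 1.91], [-2.76, 2.76]. Speed limits (rad/s): [2.39, 2.39, 3.14, 3.14, 3.14, 3.14, 3.14].

### API

Orientations are given as a 3x3 rotation matrix whose columns are the frame's x, y, z axes.
In Python, from rig import ctrl, snapshot, ticket gives the robot as it stands. The module is installed in compiled form; this text tells all that it offers.
- The arm moves only by the shell command python3 -m creep 'ROWS' [FORCE]. ROWS is text: rows parted by semicolons, each of 7 numbers parted by spaces: the shift along the tool's x, y, z in mm, then the turn, a rotation vector about the tool's x, y, z in rad, then the opening, from 0 (shut) to 1 (fully open). In form: dx dy dz ax ay az claw; .... A call has 1 to 10 rows; each row shifts and turns the commanded pose from where the row before left it, along the tool's axes as they then stand; what a row does not reach is not made up. A row lasts 1/12 s, in which the tool goes at most 41.7 mm and 7.16 degrees, less where a joint would pass 70% of its speed; a pose out of reach is approached as far as the arm can. A call with a gripper value outside its range is refused whole. The fingers move at their own pace and stop on an object; FORCE is the grip in N (left out, the last holds). Time passes only in rows, so rows that do not move let the fingers close. It gives the time, the measured TCP pose, the force, the opening and the grip force at its end, in the units of the state.
- ctrl.state(): the state, without advancing time (a new reading comes with each control period).
- snapshot(name): name is "side" or "top" or "wrist"; returns a dict with "img" (384x512x3 uint8, red, green, blue), "vfov" (degrees; the focal length in pixels is half the picture's height over the tangent of half this angle, whatever the lens; pixels are square), "cx", "cy" (the principal point, pixels), "distortion" ([k1, k2, p1, p2, k3] as OpenCV has them; the pictures are not rectified), "cam_to_world" (4x4, takes a point from camera to world coordinates); the wrist camera has in their place "hand_eye" (4x4, takes a point from camera to tool coordinates, whose origin is the TCP and whose axes are the flange's). Camera axes: x right, y down, z forward; pixel columns grow to the right and rows downward; lengths in mm; the calibration is good to about 2 mm. A picture is of the moment at which its call begins: read the wrist's pose just before it. There is no depth.
- ticket.sign_off(): hands the job in; it is judged then, once.
The state is a dict: "clock": time; "joint_positions": joint angles; "qvel": joint speeds; "tau": joint torques, N m; "position": TCP position; "tool_rot": TCP orientation; "contact_force": force on the tool from outside, world axes, zero at the start; "torque": the same for the moment, N m; "opening": opening from 0.0 (shut) to 1.0 (fully open); "finger_force": force on a finger pad.
Only numpy, scipy, OpenCV 4.12 (cv2) and the standard library are available. Lean on these libraries where they do the work, as an engineer would, in place of code of your own. Each camera call takes 0.05 s, during which the arm holds its last target. There are 200 camera calls.

### The job

Check the choke stop of the carburettor: pick up the pull gauge, lay it flat on the bench with its crossbar in the stirrup of the choke rod, and let go of it. Then take it by its D-handle and draw the choke rod out to its stop and on until the gauge's pointer stands on the long line; keep it there for two seconds. Ease the spring all the way back without letting it snap, and leave the gauge lying there, still hooked in, with the choke rod left drawn out and the other things undisturbed.

Things in the scene. Friction and masses are not known exactly. Their poses are not given: they have to be found in the camera images.
- gauge: Pull gauge lying flat on the bench, about 0.38 kg: an aluminium bar 130 long (x), 30 wide (y), 26 high (z) with a white scale on top. Origin: centre of the bar's underside; +x to the nose, z up. From the nose comes a steel rod 8 thick ending in a crossbar; at the tail (-x) is a black D-handle. x runs from -121 to +101 with the spring home; balance point near x = -8.
- handle: D-handle of the gauge, fixed to it, same axes. Origin: centre of its cross grip, at (-115, 0, 13.5) in the gauge's frame. The grip is a bar 12 thick (x), 64 wide (y), 24 high (its underside 1.5 above the bench). Between grip and gauge is an open window 38 long (x), 44 wide (y), for one finger; side stems 10 wide.
- plunger (a joint): How far the gauge's rod is pulled out of the gauge, m: 0 home, 0.055 fully out, 0.040 with the pointer on the long line. A spring pulls it in: about 1.5 N at 0 plus 0.28 N per mm, so 12.7 N on the long line.
- pointer (a point): The dark pointer bar, 4 thick (x), across the scale on top of the gauge. It moves with the rod: at x = 0 of the gauge with the spring home, towards the nose as the rod is pulled out.
- long_line (a point): Centre of the one long black line, 3 thick, over the scale's full width, at x = +40 of the gauge, on its top. The other marks are short ticks every 10, over half the width.
- crossbar (a point): Centre of the crossbar at the end of the gauge's rod: a round steel bar 12 thick and 36 wide (gauge's y), 15 above the underside of the gauge. At (95, 0, 15) in the gauge's frame with the spring home.
- carb: Carburettor about 120 x 120 and 138 high on a square foot 150 x 150, fixed to the bench. Origin: centre of its underside, 20 in front of the middle of the block; its -x is the direction in which the choke rod is pulled, z up.
- stirrup (a point): Centre of the pocket of the steel stirrup on the choke rod's end, 15 above the bench, 100 before (-x) the carburettor's origin when home; axes as the carburettor's. Pocket open on top, inside 24 (x) by 48 (y), walls 5 to 6 thick and 14 above this point, floor 9 below. Its -x wall has an open-topped slot 20 wide for the gauge's rod. The crossbar drops in from above, gauge pointing to +x.
- choke (a joint): How far the choke rod is drawn out, m: 0 home, 0.025 at its stop. It has no spring: it slides with about 4 N of friction and stays where it is left; it may start partly drawn out.
- screwdriver: A loose screwdriver on the bench, to be left alone.
- jar: A small amber jar 52 across, 60 high, to be left alone.
- bowl: A loose open aluminium float bowl 85 x 110, 40 high, with a float in it, to be left alone.
- wrench: A loose wrench on the bench, to be left alone.
- spray: A spray can 66 across, 190 high, to be left alone.
- jet: A brass fitting 24 across, 30 high, to be left alone.
Things that resemble listed ones, but are neither listed nor needed, are in the scene too. Leave any red or yellow look-alike of the gauge alone.

How it is judged (in metres and radians):
On the way, in this order (a step that is already met when the one before it is completed fails the run):
1. the gauge lies flat on the bench with its crossbar in the stirrup, and nothing holds it (x of crossbar in the frame of stirrup between -0.011 and 0.011 m and y of crossbar in the frame of stirrup between -0.01 and 0.01 m and z of crossbar in the frame of stirrup between -0.009 and 0.008 m and angle between gauge's own z axis and vertical below 0.1 rad and height (world z) of gauge below 0.006 m and contact force between the fingers and gauge below 0.2 N and value of joint plunger below 0.02 m), for 0.2 s.
2. held by the D-handle, the gauge is drawn out with the choke rod at its stop and the pointer within 5 mm of the long line, for 1.2 s (x of crossbar in the frame of stirrup between -0.011 and 0.011 m and y of crossbar in the frame of stirrup between -0.01 and 0.01 m and z of crossbar in the frame of stirrup between -0.009 and 0.008 m and contact force between the fingers and handle above 1 N and value of joint choke above 0.022 m and value of joint plunger between 0.035 and 0.045 m), for 1.2 s.
At the end, for the whole second after the job is handed in: The gauge lies flat (within 0.1 rad, within 6 mm of bench height) and at rest on the bench, let go, its crossbar still in the stirrup (within 11 mm along and 10 mm across), its spring home (under 5 mm out) and the choke rod drawn out (at least 19 of 25 mm) (x of crossbar in the frame of stirrup between -0.011 and 0.011 m and y of crossbar in the frame of stirrup between -0.01 and 0.01 m and z of crossbar in the frame of stirrup between -0.009 and 0.008 m and angle between gauge's own z axis and vertical below 0.1 rad and height (world z) of gauge below 0.006 m and value of joint plunger below 0.005 m and value of joint choke above 0.019 m and linear speed of gauge below 0.02 m/s and contact force between the fingers and gauge below 0.2 N); the robot touches nothing.
It fails at once if the gauge's spring snaps back (rod running in faster than 0.4 m/s) (velocity of joint plunger below -0.4 m/s).
It fails at once if another thing on the bench is moved by more than 30 mm (distance of any of screwdriver, jar, bowl, wrench, spray, jet from where it was at the start of the episode above 0.03 m).
It also fails if it takes over 54 s, if anything falls off the work surface, if the arm or the gripper's body presses on something with over 40 N, if the wrist force passes 120 N, or if a joint passes its speed limit or range.

## Working session

There is one attempt and no reset: what is moved stays moved. The work goes in short steps, Python scripts to look and compute and a shell command to move; the robot and the scene stay as the last step left them, time stands still between calls to the robot, and variables do not carry over. Pictures are saved under pics/ and viewed, at most 10 in all, crops included, and the job is handed in when it is done.

```bash
mkdir -p pics
cat > h.py <<'E'
import numpy as np, cv2, json
from rig import ctrl, snapshot
def grab(n,save=None):
    s=ctrl.state(); d=snapshot(n)
    if n=="wrist":
        T=np.eye(4);T[:3,:3]=np.array(s["tool_rot"]);T[:3,3]=s["position"]
        d["cam_to_world"]=T@np.array(d["hand_eye"])
    if save:
        cv2.imwrite(f"pics/{save}.png",d["img"][:,:,::-1])
        np.savez(f"pics/{save}.npz",M=d["cam_to_world"],vf=d["vfov"],cx=d["cx"],cy=d["cy"],D=d["distortion"])
    return d
def px2w(save,uv,z):
    c=np.load(f"pics/{save}.npz");f=192/np.tan(np.radians(c["vf"])/2)
    K=np.array([[f,0,c["cx"]],[0,f,c["cy"]],[0,0,1.]])
    p=cv2.undistortPoints(np.array(uv,float).reshape(-1,1,2),K,c["D"]).reshape(-1,2)
    r=np.c_[p,np.ones(len(p))]@c["M"][:3,:3].T;o=c["M"][:3,3]
    return o+r*((np.broadcast_to(z,len(p))-o[2])/r[:,2])[:,None]
def w2px(save,P):
    c=np.load(f"pics/{save}.npz");f=192/np.tan(np.radians(c["vf"])/2)
    K=np.array([[f,0,c["cx"]],[0,f,c["cy"]],[0,0,1.]]);M=np.linalg.inv(c["M"])
    return cv2.projectPoints(np.array(P,float).reshape(-1,3),cv2.Rodrigues(M[:3,:3])[0],M[:3,3],K,c["D"])[0].reshape(-1,2)
def crop(save,x0,y0,x1,y1,k,out):
    i=cv2.imread(f"pics/{save}.png")[y0:y1,x0:x1]
    cv2.imwrite(f"pics/{out}.png",cv2.resize(i,None,fx=k,fy=k,interpolation=cv2.INTER_CUBIC))
E
python3 - <<'E'
from h import *
s=ctrl.state();print(s["position"],s["tool_rot"],s["opening"],s["clock"],s["contact_force"])
a=grab("top","top0")["img"];b=grab("side","side0")["img"]
cv2.imwrite("pics/t.png",cv2.resize(a[:,:,::-1],(800,600),interpolation=cv2.INTER_CUBIC))
E
```

```text
[215.2363938  612.67655874 247.40077637] [[-9.43502818e-01  3.31364130e-01 -4.96180840e-04]
 [ 3.31364489e-01  9.43501315e-01 -1.68644429e-03]
 [-9.06798704e-05 -1.75558165e-03 -9.99998455e-01]] 1.0004298305811845 0.0 [0.00637479 0.66591803 0.72966612]
```

View pics/t.png

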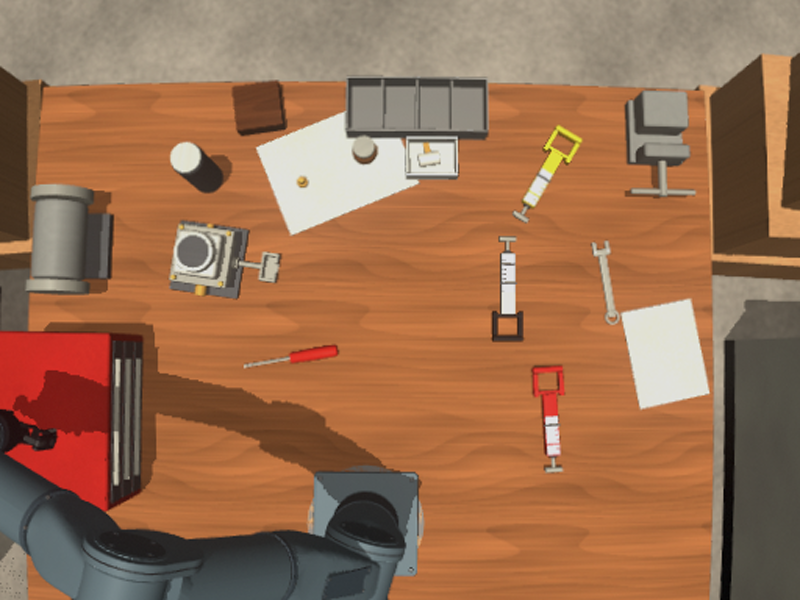

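Three gauge-like things are visible: yellow (548,172), black-handled (508,290) and red (548,415). The plain aluminium one with a black D-handle fits the description. I'll confirm it in one enlarged crop, alongside the stirrup.

Run:
```python
from h import *
i=cv2.imread("pics/top0.png")
a=cv2.resize(i[145:225,300:350],None,fx=7,fy=7,interpolation=cv2.INTER_CUBIC)  # 350x560
b=cv2.resize(i[135:200,105:185],None,fx=5,fy=5,interpolation=cv2.INTER_CUBIC)  # 400x325
o=np.zeros((560,750,3),np.uint8);o[:,:350]=a;o[:325,350:]=b;cv2.imwrite("pics/c1.png",o)
```

```text
(no output)
```

View pics/c1.png

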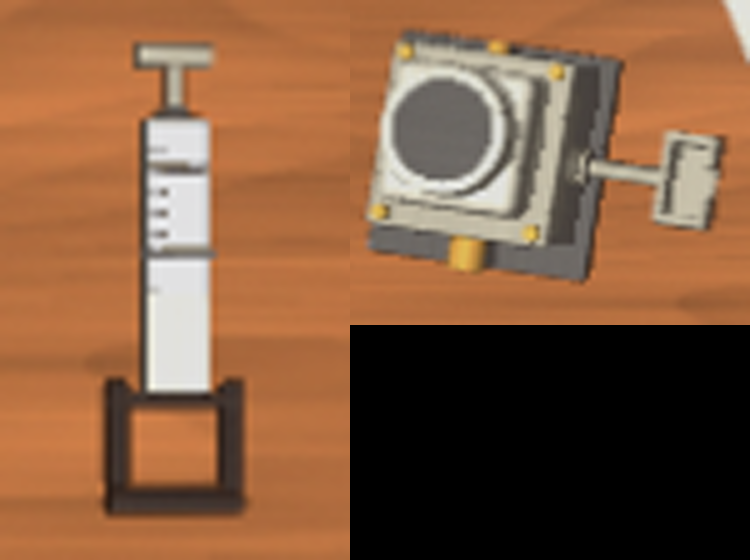

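View pics/side0.png

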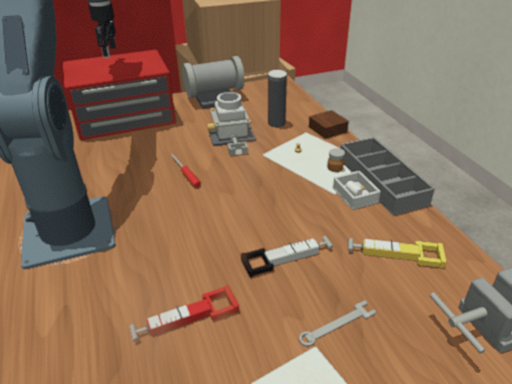

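The crop confirms it: the aluminium gauge has a black handle, crossbar at (174,55) and grip at (175,501). The stirrup pocket is at about (690,181) in the crop, opening to the right. The side view agrees.

Run:
```python
from h import *
A=lambda u,v:((u+.5)/7-.5+300,(v+.5)/7-.5+145)
B=lambda u,v:((u-350+.5)/5-.5+105,(v+.5)/5-.5+135)
cb,gr=px2w("top0",[A(174,55),A(175,501)],[20,25])
np.set_printoptions(precision=1,suppress=True)
print(cb,gr,np.linalg.norm((cb-gr)[:2]),"yaw",np.arctan2(*(cb-gr)[[1,0]]))
S=px2w("top0",[B(668,132),B(722,138),B(654,222),B(710,230)],29)
print(S,S.mean(0))
d=(S[0]+S[2]-S[1]-S[3])[:2];print("pull->carb yaw",np.arctan2(d[1],d[0]))
d=(S[0]+S[1]-S[2]-S[3])[:2];print("y axis yaw",np.arctan2(d[1],d[0]))
F=px2w("top0",[B(622,62),B(582,282),B(372,250)],5);print(F)
d=F[0]-F[1];print(np.arctan2(d[1],d[0]),np.linalg.norm(d))
print(px2w("top0",[B(580,168),B(655,180)],15))
```

```text
[ 602.1 -292.9   20. ] [ 392.4 -292.5   25. ] 209.7514694881356 yaw -0.0019490403454303763
[[567.2 219.8  29. ]
 [563.5 184.1  29. ]
 [508.  227.5  29. ]
 [503.1 190.5  29. ]] [535.5 205.5  29. ]
pull->carb yaw 1.453505459110163
y axis yaw -0.11771881504940376
[[617.2 256.4   5. ]
 [469.8 279.2   5. ]
 [489.6 422.6   5. ]]
-0.15339645168638533 149.14540148473935
[[544.6 280.5  15. ]
 [537.1 230.1  15. ]]
```

```bash
python3 -m creep '-28.8 -24.9 0 0 0 0 1;-28.8 -24.9 0 0 0 0 1;-28.8 -24.9 0 0 0 0 1;-28.8 -24.9 0 0 0 0 1;-28.8 -24.9 0 0 0 0 1;-28.8 -24.9 0 0 0 0 1;-28.8 -24.9 0 0 0 0 1' >/dev/null
python3 -m creep '-28.8 -24.9 0 0 0 0 1;-28.8 -24.9 0 0 0 0 1;-28.8 -24.9 0 0 0 0 1;-28.8 -24.9 0 0 0 0 1;-28.8 -24.9 0 0 0 0 1;-28.8 -24.9 0 0 0 0 1;-28.8 -24.9 0 0 0 0 1;0 0 0 0 0 0 1;0 0 0 0 0 0 1'
python3 - <<'E'
from h import *
s=ctrl.state();print(s["position"],np.round(s["tool_rot"],3),s["joint_positions"],s["clock"])
grab("wrist","w0")
E
```

```text
clock: 1.43
position: [481.0, 148.3, 248.1]
tool_rot: [[-0.942, 0.336, -0.0], [0.336, 0.942, -0.001], [-0.0, -0.001, -1.0]]
contact_force: [-0.3, 0.5, 0.4]
opening: 1.0
finger_force: 0.0
[481.03015208 148.28765518 248.10255841] [[-0.942  0.336 -0.   ]
 [ 0.336  0.942 -0.001]
 [-0.    -0.001 -1.   ]] [-0.54805309  0.2876149   0.19101011  1.92998996 -0.06630423  0.93044544
  0.90278906] 1.4333
```

View pics/w0.png

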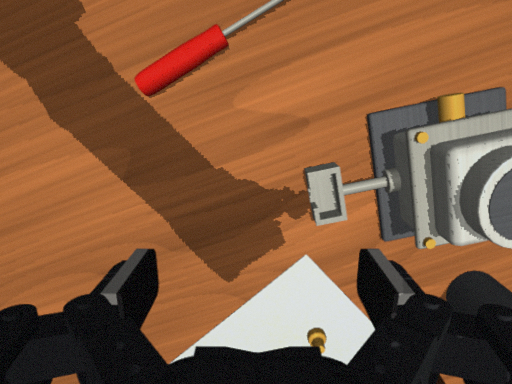

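The wrist picture shows the stirrup at about (325,194), with its rod running to (390,181).

```bash
python3 - <<'E'
from h import *
crop("w0",295,150,405,235,7,"c2")
E
python3 -m creep '-13.7 -34 0 0 0 0 1;-13.7 -34 0 0 0 0 1;-13.7 -34 0 0 0 0 1;-13.7 -34 0 0 0 0 1;-13.7 -34 0 0 0 0 1;-13.7 -34 0 0 0 0 1;-13.7 -34 0 0 0 0 1;-13.7 -34 0 0 0 0 1;-13.7 -34 0 0 0 0 1;-13.7 -34 0 0 0 0 1' >/dev/null
python3 -m creep '-13.7 -34 0 0 0 0 1;-13.7 -34 0 0 0 0 1;0 0 0 0 0 .122 1;0 0 0 0 0 .122 1;0 0 0 0 0 .122 1;0 0 0 0 0 .122 1;0 0 0 0 0 .122 1;0 0 0 0 0 .122 1;0 0 0 0 0 .122 1;0 0 0 0 0 .122 1' >/dev/null
python3 -m creep '0 0 0 0 0 .122 1;0 0 0 0 0 .122 1;0 0 0 0 0 .122 1;0 0 0 0 0 .122 1;0 0 0 0 0 .122 1;0 0 0 0 0 .122 1;0 0 0 0 0 .122 1;0 0 0 0 0 .122 1;0 0 0 0 0 .122 1;0 0 0 0 0 .122 1' >/dev/null
python3 -m creep '0 0 0 0 0 .122 1;0 0 0 0 0 .122 1;0 0 0 0 0 .122 1;0 0 0 0 0 .122 1;0 0 0 0 0 .122 1;0 0 0 0 0 0 1;0 0 0 0 0 0 1'
python3 -c "
from h import *
grab('wrist','w1');print(ctrl.state()['joint_positions'])"
```

```text
clock: 4.57
position: [500.9, -287.0, 247.7]
tool_rot: [[1.0, 0.004, -0.001], [0.004, -1.0, 0.001], [-0.001, -0.001, -1.0]]
contact_force: [0.3, -0.5, 0.2]
opening: 1.0
finger_force: 0.0
[-0.28135829  0.63144678  1.06045289  1.77718774 -0.61376401  1.1075354
 -0.57864623]
```

View pics/c2.png

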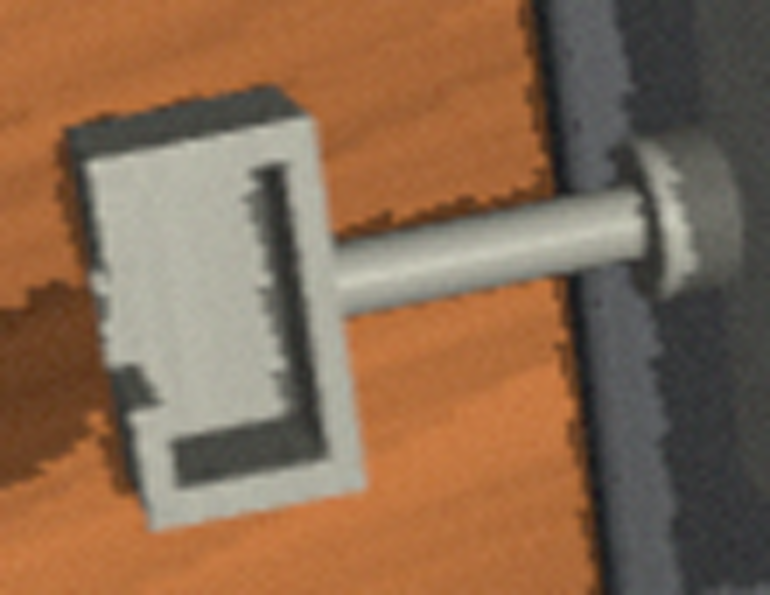

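View pics/w1.png

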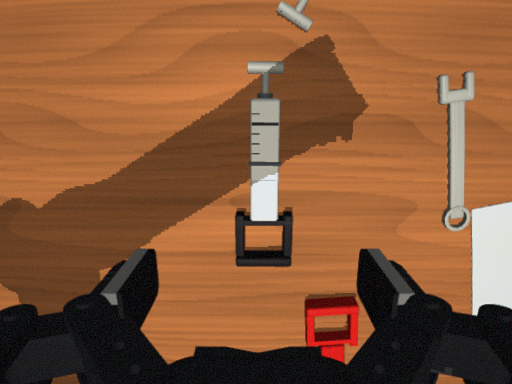

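The crop gives the stirrup's top rim corners at (88,160), (315,118), (365,488) and (152,528). In the wrist picture the gauge has its crossbar at (265,68), grip at (264,261), nose edge at y=98 and tail at y=219.

Run:
```python
from h import *
np.set_printoptions(precision=1,suppress=True)
B=lambda u,v:((u+.5)/7-.5+295,(v+.5)/7-.5+150)
S=px2w("w0",[B(88,160),B(315,118),B(365,488),B(152,528)],29)
print(S,S.mean(0))
a=S[1]+S[2]-S[0]-S[3];b=S[0]+S[1]-S[2]-S[3];print(np.linalg.norm(a)/2,np.linalg.norm(b)/2,"yaw x %.3f y %.3f"%(np.arctan2(a[1],a[0]),np.arctan2(b[1],b[0])))
r=px2w("w0",[B(343,278),B(640,222)],19);d=r[1]-r[0];print(r,"rod yaw %.3f"%np.arctan2(d[1],d[0]))
f=px2w("w0",[(369,116),(384,238)],6);d=f[0]-f[1];print("foot edge yaw %.3f"%np.arctan2(d[1],d[0]), np.linalg.norm(d))
G=px2w("w1",[(265,67),(264,261.5),(265.5,98.5),(265,219)],[20,25.5,26,26]);print(G)
print("gauge yaw %.3f"%np.arctan2(*(G[0]-G[1])[[1,0]]),"origin",(G[2]+G[3])/2)
```

```text
[[505.  195.   29. ]
 [510.2 228.8  29. ]
 [569.1 220.2  29. ]
 [564.2 187.   29. ]] [537.1 207.8  29. ]
33.85285916227145 59.632711359538696 yaw x 1.421 y 3.002
[[538.7 227.6  19. ]
 [545.6 273.9  19. ]] rod yaw 1.423
foot edge yaw 3.012 144.12696826930917
[[ 602.2 -294.5   20. ]
 [ 393.5 -295.4   25.5]
 [ 571.9 -295.2   26. ]
 [ 445.  -296.    26. ]]
gauge yaw 0.004 origin [ 508.5 -295.6   26. ]
```

```bash
python3 -m creep '0 7.8 36 0 0 0 1;0 0 40 0 0 0 1;0 0 40 0 0 0 1;0 0 40 0 0 0 .8;0 0 30 0 0 0 .7;0 0 20 0 0 0 .7;0 0 15 0 0 0 .7;0 0 0 0 0 0 .7;0 0 0 0 0 0 .7'
python3 -m creep '0 0 3 0 0 0 .6;0 0 0 0 0 0 0;0 0 0 0 0 0 0;0 0 0 0 0 0 0;0 0 0 0 0 0 0;0 0 0 0 0 0 0;0 0 0 0 0 0 0;0 0 0 0 0 0 0' 50
```

```text
clock: 5.37
position: [500.4, -296.5, 27.5]
tool_rot: [[1.0, -0.001, 0.0], [-0.001, -1.0, 0.0], [0.0, -0.0, -1.0]]
contact_force: [0.3, 0.1, 0.5]
opening: 0.7
finger_force: 0.0
clock: 6.03
position: [501.2, -296.0, 25.6]
tool_rot: [[1.0, -0.001, 0.002], [-0.001, -1.0, 0.001], [0.002, -0.001, -1.0]]
contact_force: [-0.5, 2.7, 6.3]
opening: 0.34
finger_force: 50.9
```

```bash
python3 -m creep '0 0 -15 0 0 0 0;0 0 -30 0 0 0 0;0 0 -30 0 0 0 0;2.1 -20 -25 0 0 0 0;2.1 -36 0 0 0 0 0;2.1 -36 0 0 0 0 0;2.1 -36 0 0 0 0 0;2.1 -36 0 0 0 0 0;2.1 -36 0 0 0 0 0' >/dev/null
python3 -m creep '2.1 -36 0 0 0 0 0;2.1 -36 0 0 0 0 0;2.1 -36 0 0 0 0 0;2.1 -36 0 0 0 0 0;2.1 -36 0 0 0 0 0;0 -20 0 0 0 0 0;0 -20 0 0 0 -.06 0;0 0 0 0 0 -.1187 0;0 0 0 0 0 -.1187 0;0 0 0 0 0 -.1187 0' >/dev/null
python3 -m creep '0 0 0 0 0 -.1187 0;0 0 0 0 0 -.1187 0;0 0 0 0 0 -.1187 0;0 0 0 0 0 -.1187 0;0 0 0 0 0 -.1187 0;0 0 0 0 0 -.1187 0;0 0 0 0 0 -.1187 0;0 0 0 0 0 -.1187 0;0 0 0 0 0 -.06 0;0 0 0 0 0 0 0'
python3 -m creep '0 0 0 0 0 0 0;0 0 0 0 0 0 0'
python3 -c "
from h import *
grab('wrist','w2');grab('top','top2')
a=cv2.imread('pics/w2.png')[0:300,130:400];a=cv2.resize(a,None,fx=2,fy=2,interpolation=2)
cv2.imwrite('pics/c3.png',a);print(ctrl.state()['joint_positions'])"
```

```text
clock: 8.45
position: [524.2, 122.8, 125.3]
tool_rot: [[0.145, 0.989, 0.001], [0.989, -0.145, 0.0], [0.0, 0.001, -1.0]]
contact_force: [-0.2, 0.0, -4.8]
opening: 0.332
finger_force: 51.0
clock: 8.62
position: [524.2, 123.2, 124.7]
tool_rot: [[0.149, 0.989, 0.0], [0.989, -0.149, -0.0], [-0.0, 0.0, -1.0]]
contact_force: [0.5, 0.6, -4.1]
opening: 0.335
finger_force: 51.0
[-0.77736448  0.60021125  0.61403603  1.95301826 -0.5011129   0.74335572
 -0.0157102 ]
```

View pics/c3.png

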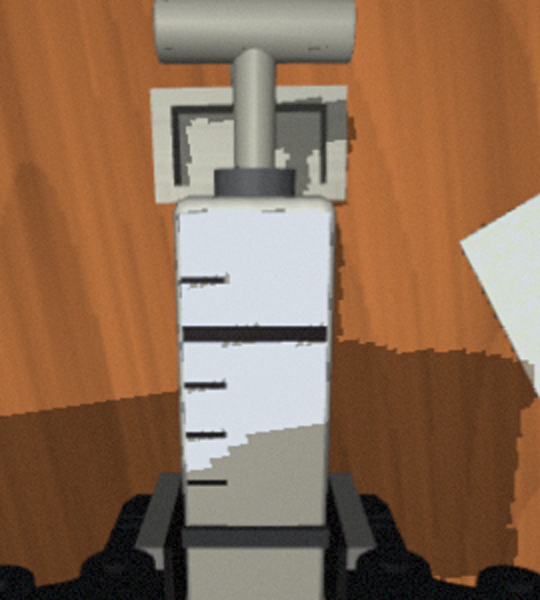

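Run:
```python
from h import *
np.set_printoptions(precision=1,suppress=True)
B=lambda u,v:((u+.5)/2-.5+130,(v+.5)/2-.5)
S=px2w("w2",[B(152,90),B(347,87),B(346,201),B(155,203)],29);c=S.mean(0)
print(S,c)
a=S[0]+S[1]-S[2]-S[3];b=S[0]+S[3]-S[1]-S[2];print("yaw %.3f %.3f"%(np.arctan2(a[1],a[0]),np.arctan2(b[1],b[0])),np.linalg.norm(a)/2,np.linalg.norm(b)/2)
X=px2w("w2",[B(255,29)],115)[0];E=px2w("w2",[B(156,30),B(354,30)],115);print(X,E,np.linalg.norm(E[0]-E[1]))
n=px2w("w2",[B(255,203),B(255,332)],[124,125]);print(n)
R=np.array(ctrl.state()["tool_rot"]);p=ctrl.state()["position"]
print("crossbar in tool",R.T@(X-p),"need shift tool",R.T@(c-X))
```

```text
[[510.  228.   29. ]
 [569.1 219.9  29. ]
 [564.8 186.2  29. ]
 [504.7 194.6  29. ]] [537.1 207.2  29. ]
yaw 1.429 3.004 33.876345445427106 60.17331482757161
[540.8 221.5 115. ] [[522.8 224.1 115. ]
 [558.9 218.7 115. ]] 36.498866633698704
[[536.2 190.6 124. ]
 [532.7 167.2 125. ]]
crossbar in tool [99.5  2.   9.4] need shift tool [-14.6  -1.5  86. ]
```

```bash
python3 -m creep '-14.6 -1.5 0 0 0 0 0;0 0 25 0 0 0 0;0 0 25 0 0 0 0;0 0 10 0 0 0 0;0 0 0 0 0 0 0;0 0 0 0 0 0 0'
python3 -c "
from h import *
grab('wrist','w3')
a=cv2.imread('pics/w3.png')[0:220,150:380];a=cv2.resize(a,None,fx=2.5,fy=2.5,interpolation=2)
cv2.imwrite('pics/c4.png',a)"
```

```text
clock: 9.22
position: [520.5, 108.7, 64.4]
tool_rot: [[0.147, 0.989, -0.001], [0.989, -0.147, -0.001], [-0.001, -0.001, -1.0]]
contact_force: [0.8, -0.5, -3.8]
opening: 0.34
finger_force: 50.9
```

View pics/c4.png

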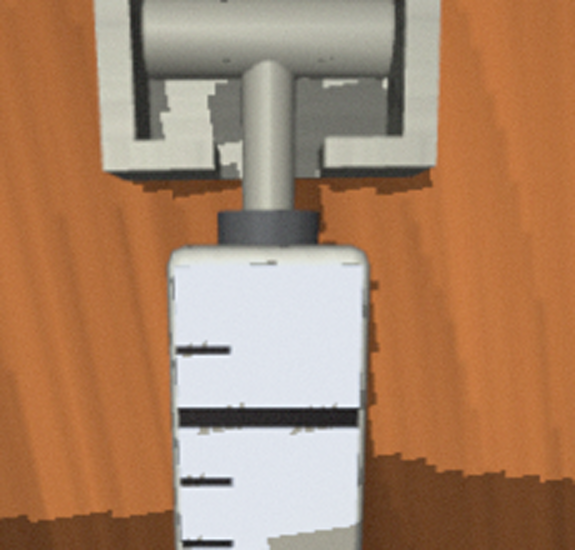

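The crossbar is centred over the pocket sideways: bar 143–393, rim 103–437. Its near edge is at v=78 and the near wall's inner edge at v=138, so I'll check the fore-aft fit.

Run:
```python
from h import *
np.set_printoptions(precision=1,suppress=True)
B=lambda u,v:((u+.5)/2.5-.5+150,(v+.5)/2.5-.5)
P=px2w("w3",[B(268,78),B(268,40),B(268,138),B(268,168),B(103,100),B(437,100),B(143,40),B(393,40)],[52.5,58,29,29,29,29,54,54])
R=np.array(ctrl.state()["tool_rot"]);p=np.array(ctrl.state()["position"]);print((P-p)@R)
```

```text
[[ 93.8   1.   12.6]
 [ 98.    1.    7.1]
 [ 88.    0.9  36.1]
 [ 82.8   0.9  36.1]
 [ 94.5 -28.4  36.1]
 [ 94.5  31.   36.1]
 [ 98.9 -17.5  11.1]
 [ 98.9  19.5  11.1]]
```

```bash
python3 -m creep '0 0 12 0 0 0 0;0 0 12 0 0 0 0;0 0 8 0 0 0 0;0 0 4 0 0 0 0;0 0 2 0 0 0 0;0 0 0 0 0 0 0;0 0 0 0 0 0 0'
python3 -m creep '0 0 0 0 0 0 .4;0 0 0 0 0 0 .45;0 0 0 0 0 0 .55;0 0 0 0 0 0 .65;0 0 0 0 0 0 .7;0 0 0 0 0 0 .7;0 0 0 0 0 0 .7;0 0 0 0 0 0 .7'
python3 -m creep '0 0 -10 0 0 0 .7;0 0 -20 0 0 0 .7;0 0 -30 0 0 0 .7;0 0 -35 0 0 0 .7;0 0 -35 0 0 0 .7;0 0 0 0 0 0 .7;0 0 0 0 0 0 .7'
python3 -c "
from h import *
grab('wrist','w4')
print(ctrl.state()['joint_positions'])"
```

```text
clock: 9.85
position: [520.8, 109.2, 26.3]
tool_rot: [[0.147, 0.989, 0.0], [0.989, -0.147, -0.0], [-0.0, 0.0, -1.0]]
contact_force: [0.4, -0.4, -4.3]
opening: 0.336
finger_force: 51.0
clock: 10.52
position: [520.6, 109.3, 26.3]
tool_rot: [[0.147, 0.989, 0.0], [0.989, -0.147, 0.0], [0.0, 0.0, -1.0]]
contact_force: [-0.2, 0.0, -0.3]
opening: 0.698
finger_force: 0.0
clock: 11.1
position: [521.9, 109.6, 158.8]
tool_rot: [[0.147, 0.989, 0.004], [0.989, -0.147, 0.002], [0.003, 0.004, -1.0]]
contact_force: [-0.2, -0.5, -0.4]
opening: 0.701
finger_force: 0.0
[-0.79326681  0.54104389  0.66009117  1.95475988 -0.45860062  0.79665767
 -0.02136435]
```

View pics/w4.png

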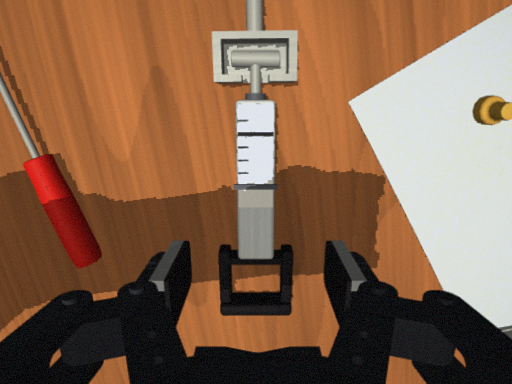

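The crossbar sits in the stirrup and the gauge lies free. The D-handle's grip is at (255.5,309) and the pointer is home at (254,187).

Run:
```python
from h import *
np.set_printoptions(precision=1,suppress=True)
P=px2w("w4",[(255.5,309.5),(255.5,101),(255,257),(255,187),(255.5,57)],[25.5,26,26,27,20]);print(P)
R=np.array(ctrl.state()["tool_rot"]);p=np.array(ctrl.state()["position"]);print((P-p)@R)
f=px2w("w0",[(369,116),(384,238)],6);u=np.array([.146,.989]);print("foot-stirrup",(f[:,:2]-[537.1,207.3])@u)
```

```text
[[506.6   0.3  25.5]
 [532.9 176.6  26. ]
 [513.8  51.5  26. ]
 [522.9 111.8  27. ]
 [537.6 207.8  20. ]]
[[-110.3    1.9  131.6]
 [  67.9    2.1  131.3]
 [ -58.7    1.5  131.2]
 [   2.4    1.6  130.2]
 [  99.5    2.1  137.4]]
foot-stirrup [60.5 63. ]
```

```bash
python3 -m creep '-37 .3 0 0 0 0 .47;-37 .3 0 0 0 0 .47;-36 .4 0 0 0 0 .47;0 0 0 0 0 .1208 .47;0 0 0 0 0 .1208 .47;0 0 0 0 0 .1208 .47;0 0 0 0 0 .1208 .47;0 0 0 0 0 .1208 .47;0 0 0 0 0 .1208 .47' >/dev/null
python3 -m creep '0 0 0 0 0 .1208 .47;0 0 0 0 0 .1208 .47;0 0 0 0 0 .1208 .47;0 0 0 0 0 .1208 .47;0 0 0 0 0 .1208 .47;0 0 0 0 0 .1208 .47;0 0 0 0 0 .1208 .47;0 0 0 0 0 0 .47;0 0 0 0 0 0 .47'
python3 - <<'E'
from h import *
grab("wrist","w5");grab("top","top5")
s=ctrl.state();print(s["position"],s["joint_positions"])
R=np.array(s["tool_rot"]);p=np.array(s["position"])
print("grip in tool",(np.array([[506.6,0.3,25.5],[506.7,1.3,25]])-p)@R)
E
```

```text
clock: 12.65
position: [504.6, 0.2, 155.4]
tool_rot: [[0.99, -0.143, -0.002], [-0.143, -0.99, -0.001], [-0.002, 0.001, -1.0]]
contact_force: [0.4, 0.6, -1.4]
opening: 0.467
finger_force: 0.0
[5.04999886e+02 2.30255057e-01 1.55873212e+02] [-0.86300293  0.68452268  1.06617231  2.03267028 -0.78095802  0.90415693
 -1.07565435]
grip in tool [[  1.70403218  -0.34401844 130.37145958]
 [  1.66018106  -1.34820198 130.87115198]]
```

```bash
python3 -m creep '0 -.7 30 0 0 0 .47;0 0 30 0 0 0 .47;0 0 30 0 0 0 .47;0 0 20 0 0 0 .47;0 0 12 0 0 0 .47;0 0 8 0 0 0 .47;0 0 3 0 0 0 .47;0 0 0 0 0 0 .47'
python3 -m creep '0 0 0 0 0 0 .3;0 0 0 0 0 0 .2;0 0 0 0 0 0 .1;0 0 0 0 0 0 0;0 0 0 0 0 0 0;0 0 0 0 0 0 0;0 0 0 0 0 0 0' 40
python3 -c "
from h import *
print(ctrl.state()['joint_positions'])"
```

```text
clock: 13.42
position: [505.8, 0.9, 23.5]
tool_rot: [[0.989, -0.146, 0.0], [-0.146, -0.989, 0.0], [0.0, -0.0, -1.0]]
contact_force: [-0.3, 0.0, 1.1]
opening: 0.469
finger_force: 0.0
clock: 14.0
position: [506.3, 0.7, 24.2]
tool_rot: [[0.989, -0.146, 0.002], [-0.146, -0.989, 0.0], [0.002, -0.0, -1.0]]
contact_force: [-0.7, -1.3, 6.9]
opening: 0.133
finger_force: 44.1
[-0.68852463  0.86246595  0.80123356  2.06342922 -1.03770444  0.68564101
 -0.896643  ]
```

```bash
python3 -m creep '0 2 -1 0 0 0 0;0 4 0 0 0 0 0;0 4 0 0 0 0 0;0 0 0 0 0 0 0;0 0 0 0 0 0 0'
python3 -m creep '0 4 0 0 0 0 0;0 4 0 0 0 0 0;0 4 0 0 0 0 0;0 0 0 0 0 0 0;0 0 0 0 0 0 0'
python3 -m creep '0 4 0 0 0 0 0;0 4 0 0 0 0 0;0 0 0 0 0 0 0;0 0 0 0 0 0 0'
python3 -m creep '0 4 0 0 0 0 0;0 4 0 0 0 0 0;0 0 0 0 0 0 0;0 0 0 0 0 0 0'
python3 -c "
from h import *
print(ctrl.state()['joint_positions'])"
```

```text
clock: 14.42
position: [504.0, -8.9, 24.4]
tool_rot: [[0.989, -0.146, -0.0], [-0.146, -0.989, 0.0], [-0.0, -0.0, -1.0]]
contact_force: [-1.0, 3.0, 1.6]
opening: 0.125
finger_force: 43.4
clock: 14.83
position: [502.8, -19.5, 24.4]
tool_rot: [[0.989, -0.145, 0.0], [-0.145, -0.989, 0.002], [-0.0, -0.002, -1.0]]
contact_force: [0.9, 5.9, 2.4]
opening: 0.125
finger_force: 43.5
clock: 15.17
position: [501.7, -27.2, 24.4]
tool_rot: [[0.989, -0.145, 0.0], [-0.145, -0.989, 0.003], [0.0, -0.003, -1.0]]
contact_force: [0.6, 6.9, 1.6]
opening: 0.129
finger_force: 43.5
clock: 15.5
position: [500.8, -34.2, 24.3]
tool_rot: [[0.99, -0.144, 0.0], [-0.144, -0.99, 0.004], [-0.0, -0.004, -1.0]]
contact_force: [1.5, 8.4, 3.3]
opening: 0.131
finger_force: 43.6
[-0.61487745  0.85515785  0.79505254  2.07282045 -1.03818195  0.68060381
 -0.8195292 ]
```

```bash
cat > prof.py <<'E'
from h import *
import sys
s=ctrl.state();R=np.array(s["tool_rot"]);p=np.array(s["position"]);u=-R[:,1]*[1,1,0];v=np.array([-u[1],u[0],0])
xs=np.arange(-20,66,1.)
for n in ("wrist","top","side"):
    k=f"p{n}{s['clock']:.1f}";i=grab(n,k)["img"].mean(2).astype(np.float32)
    o=np.array([p[0],p[1],26.5])+115*u
    L=[]
    for y in (-10,-8,-6,-4):
        q=w2px(k,[o+x*u+y*v for x in xs]).astype(np.float32)
        L.append(cv2.remap(i,q[:,0].copy()[None],q[:,1].copy()[None],1)[0])
    print(n,q[0].round(),q[-1].round());print(*np.median(L,0).astype(int))
E
python3 prof.py
```

```text
wrist [ 31. 267.] [-139.  261.]
254 254 250 238 254 254 254 254 254 254 254 254 254 254 39 0 0 0 0 0 0 0 0 0 0 0 0 0 0 0 0 0 0 0 0 0 0 0 0 0 0 0 0 0 0 0 0 0 0 0 0 0 0 0 0 0 0 0 0 0 0 0 0 0 0 0 0 0 0 0 0 0 0 0 0 0 0 0 0 0 0 0 0 0 0 0
top [217. 176.] [191. 172.]
85 84 84 83 83 83 82 82 81 81 80 80 80 79 79 79 79 79 78 77 76 76 75 75 74 74 74 73 72 71 70 70 69 68 68 68 68 69 72 76 82 99 116 135 160 183 205 218 224 228 231 231 231 231 230 228 226 216 200 184 171 168 165 167 184 203 224 232 232 232 232 232 232 232 232 232 232 232 232 232 230 225 219 209 189 164
side [248. 171.] [243. 156.]
60 60 60 60 60 61 61 62 62 62 62 61 61 61 61 61 62 63 63 63 63 62 61 60 59 59 60 60 61 61 61 61 60 60 60 59 58 58 57 57 57 57 57 57 57 58 58 59 59 59 59 58 58 57 57 57 57 56 56 56 55 55 55 54 54 53 52 52 51 51 51 51 51 51 51 51 51 51 51 51 51 51 51 51 51 50
```

```bash
cat > st.py <<'E'
from h import *
s=ctrl.state();p=np.array(s["position"]);u=np.array([.146,.989,0]);v=np.array([-u[1],u[0],0])
k=f"s{s['clock']:.2f}";grab("top",k)
c=np.array([537.1,207.3,29]);xs=np.arange(-60,40,.5)
def prof(k):
    i=cv2.imread(f"pics/{k}.png").astype(np.float32)
    i=i[:,:,0]   # blue: steel bright, wood dark
    L=[]
    for y in (-27,-24,-21,21,24,27):
        q=w2px(k,[c+x*u+y*v for x in xs]).astype(np.float32)
        L.append(cv2.remap(i,q[:,0].copy()[None],q[:,1].copy()[None],1)[0])
    return np.median(L,0)
a,b=prof("top5"),prof(k)
w=a[60:170]; sc=[(np.corrcoef(w,b[60-d:170-d])[0,1],d/2) for d in range(0,60)]
ch=max(sc);tr=-(p-[506.3,.7,24])@u
print("corr,choke moved",ch,"TCP travel %.1f"%tr,"plunger~%.1f"%(tr-ch[1]-6),"F along %.1f"%(np.array(s["contact_force"])@u))
E
python3 st.py
python3 -m creep '0 4 0 0 0 0 0;0 4 0 0 0 0 0;0 0 0 0 0 0 0;0 0 0 0 0 0 0' | grep force
python3 st.py; python3 prof.py | sed -n 4p
```

```text
corr,choke moved (np.float64(0.9657141143459603), 11.0) TCP travel 35.3 plunger~18.3 F along 9.0
contact_force: [1.2, 11.0, 3.5]
finger_force: 43.7
corr,choke moved (np.float64(0.96564343795153), 11.0) TCP travel 42.0 plunger~25.0 F along 11.0
85 84 84 83 83 82 81 81 81 80 80 80 79 79 78 78 78 77 77 77 76 76 75 75 74 73 73 72 71 71 70 69 68 67 67 68 69 70 72 74 78 80 83 85 102 123 144 163 186 206 227 230 231 231 229 227 225 215 200 184 171 170 168 169 186 205 223 232 232 232 232 232 232 232 232 232 232 232 232 232 231 225 220 213 189 165
```

```bash
python3 -m creep '0 3 0 0 0 0 0;0 4 0 0 0 0 0;0 3 0 0 0 0 0;0 0 0 0 0 0 0;0 0 0 0 0 0 0' | grep force
python3 st.py; python3 prof.py | sed -n 4p
python3 - <<'E'
from h import *
import glob
k=sorted(glob.glob("pics/ptop*.png"))[-1][5:-4];print(k)
crop(k,165,145,245,205,10,"c5")
E
```

```text
contact_force: [1.9, 15.4, 4.9]
finger_force: 44.0
corr,choke moved (np.float64(0.96540236383153), 11.0) TCP travel 50.2 plunger~33.2 F along 15.5
84 83 83 82 82 81 81 81 80 80 80 79 79 79 78 78 77 77 76 76 75 75 74 74 73 73 72 71 71 70 69 68 69 70 69 69 70 75 80 91 102 118 131 144 154 168 181 196 204 188 167 146 142 149 155 164 179 193 204 183 160 134 147 172 198 213 221 227 232 232 232 232 232 232 232 232 232 232 231 229 228 228 218 207 195 177
ptop16.7
```

View pics/c5.png

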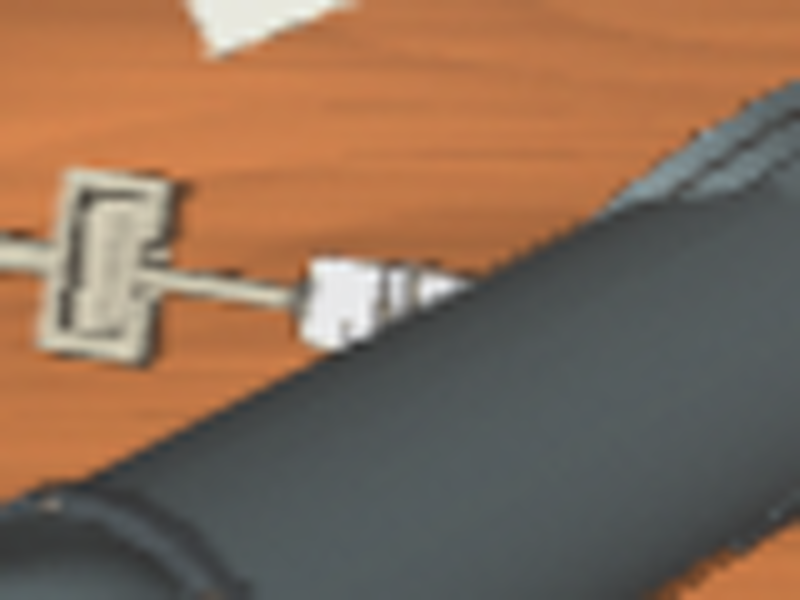

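The pointer (dark at about 410,290) is still 8–9 mm short of the long line (about 383,285), and the crossbar is against the stirrup's front wall. The choke is at its stop. I'll pull the rest and hold.

```bash
python3 -m creep '0 3 0 0 0 0 0;0 3 0 0 0 0 0;0 3 0 0 0 0 0;0 0 0 0 0 0 0;0 0 0 0 0 0 0' | grep force
python3 st.py; python3 prof.py | sed -n 4p
```

```text
contact_force: [3.0, 19.3, 7.0]
finger_force: 44.3
corr,choke moved (np.float64(0.9658542484902162), 11.0) TCP travel 57.3 plunger~40.3 F along 19.6
83 82 82 81 81 80 80 80 79 79 79 79 79 78 78 77 77 77 76 76 75 75 74 73 73 72 71 71 70 70 69 69 68 68 70 71 74 79 84 92 104 116 128 149 170 189 201 208 211 217 223 228 231 227 223 220 198 176 152 141 142 145 154 174 198 216 225 228 232 232 232 232 232 232 232 232 232 232 232 232 231 231 227 218 207 194
```

```bash
python3 -m creep '0 .5 0 0 0 0 0;0 0 0 0 0 0 0;0 0 0 0 0 0 0;0 0 0 0 0 0 0;0 0 0 0 0 0 0;0 0 0 0 0 0 0;0 0 0 0 0 0 0;0 0 0 0 0 0 0;0 0 0 0 0 0 0;0 0 0 0 0 0 0' | grep pos
python3 -m creep '0 0 0 0 0 0 0;0 0 0 0 0 0 0;0 0 0 0 0 0 0;0 0 0 0 0 0 0;0 0 0 0 0 0 0;0 0 0 0 0 0 0;0 0 0 0 0 0 0;0 0 0 0 0 0 0;0 0 0 0 0 0 0;0 0 0 0 0 0 0' | grep pos
python3 -m creep '0 0 0 0 0 0 0;0 0 0 0 0 0 0;0 0 0 0 0 0 0;0 0 0 0 0 0 0;0 0 0 0 0 0 0;0 0 0 0 0 0 0;0 0 0 0 0 0 0;0 0 0 0 0 0 0;0 0 0 0 0 0 0;0 0 0 0 0 0 0'
python3 st.py
```

```text
position: [498.0, -56.0, 24.3]
position: [498.0, -56.0, 24.3]
clock: 19.97
position: [498.0, -56.0, 24.3]
tool_rot: [[0.99, -0.141, 0.001], [-0.141, -0.99, 0.012], [-0.001, -0.012, -1.0]]
contact_force: [4.0, 20.9, 6.4]
opening: 0.123
finger_force: 44.3
corr,choke moved (np.float64(0.9656735697075861), 11.0) TCP travel 57.3 plunger~40.3 F along 21.2
```

```bash
python3 -m creep '0 -4 0 0 0 0 0;0 -4 0 0 0 0 0;0 -4 0 0 0 0 0;0 -4 0 0 0 0 0;0 -4 0 0 0 0 0;0 -4 0 0 0 0 0;0 -4 0 0 0 0 0;0 -4 0 0 0 0 0' | grep force
python3 -m creep '0 -4 0 0 0 0 0;0 -4 0 0 0 0 0;0 -3 0 0 0 0 0;0 -2 0 0 0 0 0;0 0 0 0 0 0 0;0 0 0 0 0 0 0'
python3 st.py
```

```text
contact_force: [0.2, 1.4, 1.6]
finger_force: 43.4
clock: 21.18
position: [502.5, -19.7, 24.4]
tool_rot: [[0.989, -0.147, 0.0], [-0.147, -0.989, -0.001], [0.0, 0.001, -1.0]]
contact_force: [-0.9, -0.4, 2.5]
opening: 0.128
finger_force: 43.5
corr,choke moved (np.float64(0.9654762742636276), 11.0) TCP travel 20.7 plunger~3.7 F along -0.6
```

Travel back still to go is about 9.5 mm, to centre the crossbar with the spring home.

```bash
python3 -m creep '0 -3 0 0 0 0 0;0 -3 0 0 0 0 0;0 -2 0 0 0 0 0;0 0 0 0 0 0 0;0 0 0 0 0 0 0'
python3 st.py
```

```text
clock: 21.65
position: [503.8, -11.6, 24.4]
tool_rot: [[0.989, -0.146, 0.0], [-0.146, -0.989, -0.001], [0.0, 0.001, -1.0]]
contact_force: [-0.1, -3.7, 1.4]
opening: 0.134
finger_force: 43.5
corr,choke moved (np.float64(0.9459442499848283), 11.0) TCP travel 12.6 plunger~-4.4 F along -3.7
```

```bash
python3 -m creep '0 0 0 0 0 0 .18;0 0 0 0 0 0 .25;0 0 0 0 0 0 .35;0 0 0 0 0 0 .45;0 0 0 0 0 0 .45;0 0 0 0 0 0 .45;0 0 0 0 0 0 .45' | grep -E 'pos|force|open'
python3 -m creep '0 0 -6 0 0 0 .45;0 0 -10 0 0 0 .45;0 0 -20 0 0 0 .45;0 0 -35 0 0 0 .45;0 0 -35 0 0 0 .45;0 0 -35 0 0 0 .45;0 35 -10 0 0 0 .45;0 35 0 0 0 0 .45;0 0 0 0 0 0 .45;0 0 0 0 0 0 .45'
python3 st.py
python3 - <<'E'
from h import *
grab("wrist","w9");s=ctrl.state();print(s["contact_force"],s["joint_positions"])
# pointer/line/handle profile from top, axis through gauge
import glob
k=sorted(glob.glob("pics/s2*.png"))[-1][5:-4]
u=np.array([.146,.989,0]);v=np.array([-u[1],u[0],0]);o=np.array([537.1,207.3,26.5])-11*u
i=cv2.imread(f"pics/{k}.png").astype(np.float32)
for ys,x0,x1 in (((-10,-8,-6,-4),-175,-5),((-8,8,14,-14),-20,22)):
    xs=np.arange(x0,x1,1.);L=[]
    for y in ys:
        q=w2px(k,[o+x*u+y*v for x in xs]).astype(np.float32)
        L.append(cv2.remap(i[:,:,0].copy(),q[:,0].copy()[None],q[:,1].copy()[None],1)[0])
    print(x0,*np.median(L,0).astype(int))
E
```

```text
position: [503.7, -11.2, 24.3]
contact_force: [-0.2, -0.1, -0.2]
opening: 0.45
finger_force: 0.0
clock: 23.12
position: [493.0, -82.6, 176.5]
tool_rot: [[0.989, -0.151, 0.001], [-0.151, -0.989, 0.0], [0.001, -0.0, -1.0]]
contact_force: [0.3, 1.1, -0.1]
opening: 0.451
finger_force: 0.0
corr,choke moved (np.float64(0.9458710972648608), 11.0) TCP travel 84.4 plunger~67.4 F along 1.1
[ 0.43830201  1.00467147 -0.03316325] [-0.72687424  0.64040576  1.09164871  2.03349176 -0.72894858  0.92233113
 -0.95415876]
-175 84 83 82 81 79 78 77 75 74 72 71 70 73 77 84 104 124 148 169 189 208 219 223 225 227 228 228 228 228 228 228 228 228 228 228 228 228 228 227 227 227 227 227 227 227 227 227 227 227 227 227 227 227 227 227 227 227 226 223 222 221 219 217 215 217 221 228 232 232 232 232 232 232 232 229 222 217 204 182 154 131 141 159 176 193 206 221 232 232 232 232 232 232 232 232 232 232 232 232 231 231 231 231 231 232 232 232 232 232 232 232 232 232 231 228 222 217 207 187 166 149 154 168 181 197 212 224 232 232 232 232 232 232 232 232 232 232 231 231 230 228 218 205 191 167 133 102 77 74 71 69 68 67 67 75 85 96 104 116 125 136 140 142 143 140 131 123 117 121 125
-20 72 78 87 102 117 135 150 156 154 150 143 134 127 124 127 135 142 152 159 165 162 158 155 153 157 161 155 143 132 118 104 99 104 116 131 148 146 140 130 118 104 92
```

Measured from the top picture: the pointer is 40 mm behind the long line, so the spring is home. The crossbar is within 1 mm of the pocket's centre, the choke is still drawn out, and the gripper is clear.

```bash
python3 -c "
from rig import ticket
print(ticket.sign_off())"
```

```text
the job is handed in; nothing more can be done
None
```

I drew the choke rod to its stop, held the pointer on the long line (about 40 mm by camera estimate) for over two seconds, eased the spring home and left the gauge hooked in and let go; the job was handed in at about 23 s, but the sign-off gave no verdict.

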